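# Lay the washed canister down to dry

## Task

Using the fingertips only to push and support, tip the tall open canister over on the drying board onto its broad side, with its mouth pointing away from the steel stop, letting it down gently all the way rather than letting it fall. Then push it back along the board until its base is flush and square against the stop. Never lift it off the board, do not squeeze it hard, leave the bowl, jar and cup alone, and finish clear of everything.

Things in the scene. Friction and masses are not known exactly. Their poses are not given: they have to be found in the camera images.
- board: Fixed white plastic drying board on the steel bench, 240 mm along its x, 420 mm along its y, 8 mm thick (top 8 mm above the bench); origin at the centre of its underside, z up. Its +y is the direction in which the canister is to be tipped. A steel stop stands near its -y end. It lies elsewhere each time, turned up to 0.3 rad.
- stop (a point): Foot of the steel stop's working face, at the middle of its length, on the board's top (180 mm along -y from the board's origin); axes as the board's. The face looks to the board's +y. The stop is a fixed upright strip 220 mm long along x, 12 mm thick, 45 mm tall above the board.
- canister: Tall empty open-topped rectangular canister of cream plastic, upright on the board, its back 3 to 35 mm from the stop: 110 mm along its x, 70 mm along its y, 210 mm tall (z, base to mouth), about 0.25 to 0.4 kg. Origin at the centre of its underside. Its +y, within about 0.1 rad of the board's, is the way it is to be tipped.
- mouth (a point): Centre of the canister's mouth, level with the rim, 210 mm along z from the canister's origin; axes as the canister's. Walls 4 mm thick: the opening is 102 x 62 mm (x, y), open down to the 4 mm floor. A closed fingertip fits in and can pull on the +y wall, then hold back the -y wall.
- foot (a point): Middle of the canister's lower +y edge, 35 mm along y from its origin; axes as the canister's. When its top is pushed or pulled to +y it does not slide but turns about this edge; past about 20 degrees it falls by itself unless held back.
- bowl: Steel mixing bowl, 150 mm across, 60 mm tall, on the bench on the board's +x side; origin at the centre of its underside. Leave alone.
- jar: Glass jar with a steel lid, 60 mm across, 90 mm tall, on the bench on the board's +x side; origin at the centre of its underside. Leave alone.
- cup: Small steel cup, 68 mm across, 60 mm tall, on the bench on the board's +x side; origin at the centre of its underside. Leave alone.
Mind the look-alikes: they are no part of the job. What is shaped like the canister but green, orange or purple is not meant.

How it is judged:
At the end, for the whole second after the job is handed in: The canister lies still on its broad side on the board (within 4 degrees of level, origin under 52 mm high), its mouth pointing away from the stop, its base within 6 mm of the stop's face and square to it within 0.06 rad, no more than 80 mm to either side of the board's centre line (angle between canister's own z axis and vertical between 1.5 and 1.64 rad and y of canister in the frame of board between -0.186 and -0.174 m and angle between the z axis of canister and the y axis of board, either way round below 0.06 rad and y of mouth in the frame of board above 0 m and height (world z) of canister below 0.052 m and x of canister in the frame of board between -0.08 and 0.08 m and linear speed of canister below 0.02 m/s and angular speed of canister below 0.1 rad/s); the robot touches nothing.
It fails at once if the canister falls or swings instead of being let down gently (turns faster than 3.5 rad/s) (angular speed of canister above 3.5 rad/s).
It fails at once if the canister's lower edge is lifted more than about 30 mm off the board (height (world z) of foot above 0.04 m).
It fails at once if the canister is squeezed or pushed hard (over 30 N) (contact force between the fingers and canister above 30 N).
It fails at once if the bowl, jar or cup is moved more than 30 mm (distance of any of bowl, jar, cup from where it was at the start of the episode above 0.03 m).
It also fails if it takes over 70 s, if anything falls off the work surface, if the arm or the gripper's body presses on something with over 40 N, if the wrist force passes 120 N, or if a joint passes its speed limit or range.

## Robot

A 6-joint arm with a two-finger parallel gripper is mounted at the origin on the work surface. World frame = base frame: x ahead of the robot, y to its left, z up, the work surface at z = 0. Lengths are in m, angles in rad, forces in N, time in s.
With the tool pointing down it reaches from about 0.275 to 0.875 m from the base axis. Payload 12.5 kg.
Tool frame: the origin (TCP) lies at the very end of the fingers, on their centre line; the grasp point (between the pads) lies 19 mm behind it; z points along the fingers, y is the line along which they close (so a half turn about z gives the same grasp; the last joint's range is limited). The gripper opens to 85 mm and grips with 20 to 120 N. Pads are 22 mm wide; open, the fingers measure 114 mm over their backs; the gripper's body (76 mm by 85 mm) begins 54 mm behind the grasp point. The pads swing forward as they close: fully open they stand 13 mm farther back than shut.
Start: joints at [1.232, 0.351, 1.652, -0, 1.139, -0.085], TCP at [0.138, 0.532, 0.231] pointing down, gripper open.
Joint ranges: [-2.75, 2.75], [-0.79, 2.1], [0.01, 2.65], [-1.57, 4.71], [0.07, 3.14], [-2.87, 2.87]. Speed limits (rad/s): [2.22, 2.22, 2.79, 3.14, 3.14, 3.14].

## Interface

Orientations are given as [roll, pitch, yaw] about the fixed x, y, z axes, in that order (R = Rz(yaw) Ry(pitch) Rx(roll)).
In Python, from workcell import telemetry, eyes, workorder gives the robot as it stands.
- The arm moves only by the tool send_rows, never from a script. Its argument "targets" is a list of rows, each a list of 4 numbers: the shift along the tool's x, y, z in m, then the turn about the tool's z in degrees. In form: [[dx, dy, dz, yaw], ...]. A call has 1 to 12 rows; each row shifts and turns the commanded pose from where the row before left it, along the tool's axes as they then stand; what a row does not reach is not made up. A row lasts 1/12 s, in which the tool goes at most 41.7 mm and 7.16 degrees, less where a joint would pass 70% of its speed; a pose out of reach is approached as far as the arm can. A call is refused whole if a number of a shift passes 0.0417 or a number of a turn 7.16, either way. A call with a gripper value outside its range is refused whole. "gripper" is the opening, from 0 (shut) to 1 (fully open), set as the call begins (left out, the last holds). The fingers move at their own pace and stop on an object; "grip_force" is the grip in N (left out, the last holds). Time passes only in rows, so rows that do not move let the fingers close. It gives the time, the measured TCP pose, the force, the opening and the grip force at its end, in the units of the state.
- telemetry.get_obs(): the state, without advancing time (a new reading comes with each control period).
- eyes.camera(name): name is "scene" or "top" or "wrist"; returns the picture (420x560x3 uint8, red, green, blue); there is no depth.
- eyes.camera_params(name): a dict with "intrinsics" (3x3 intrinsics, pixels), "xyz" and "rotation" of the camera in the world; the wrist camera has in their place "hand_eye" (4x4, takes a point from camera to tool coordinates, whose origin is the TCP and whose axes are the flange's). Camera axes: x right, y down, z forward; pixel columns grow to the right and rows downward; lengths in m; the calibration is good to about 2 mm. The wrist camera is an equidistant fisheye: a pixel r from the principal point sees the ray r / f radians off the axis. A picture is of the moment at which its call begins: read the wrist's pose just before it. camera_params takes no time and is no camera call.
- workorder.close_job(): hands the job in; it is judged then, once.
The state is a dict: "time_s": time; "joint_pos": joint angles; "joint_vel": joint speeds; "joint_efforts": joint torques, N m; "position": TCP position; "tcp_rot": TCP orientation; "ft_force": force on the tool from outside, world axes, zero at the start; "ft_torque": the same for the moment, N m; "width": opening from 0.0 (shut) to 1.0 (fully open); "grasp_force": force on a finger pad.
Only numpy, scipy, OpenCV 4.12 (cv2) and the standard library are available. Lean on these libraries where they do the work, as an engineer would, in place of code of your own. Each camera call takes 0.05 s, during which the arm holds its last target. There are 200 camera calls.

## Working session

There is one attempt and no reset: what is moved stays moved. The work goes in short steps, Python scripts to look and compute and a tool call to move; the robot and the scene stay as the last step left them, time stands still between calls to the robot, and variables do not carry over. Pictures are saved under pics/ and viewed, at most 10 in all, crops included, and the job is handed in when it is done.

Besides the shell and the picture viewer there is one more tool, called after "Call:" as name(argument=value, ...) on one line, values as JSON. send_rows: Moves the arm, as the interface text tells. Its arguments: {"type":"object","properties":{"targets":{"type":"array","items":{"type":"array","items":{"type":"number"}}},"gripper":{"type":"number"},"grip_force":{"type":"number"}},"required":["targets"]}

```bash
mkdir -p pics; python3 - <<'E'
from workcell import telemetry, eyes
import cv2, numpy as np
o=telemetry.get_obs(); print({k:np.round(v,3).tolist() for k,v in o.items()})
for n in ("scene","top"):
    im=eyes.camera(n); cv2.imwrite(f"pics/{n}0.png",im[:,:,::-1]); p=eyes.camera_params(n); print(n,{k:np.round(v,4).tolist() for k,v in p.items()})
p=eyes.camera_params("wrist");print({k:np.round(v,4).tolist() for k,v in p.items()})
E
```

```text
{'time_s': 0.0, 'joint_pos': [1.232, 0.351, 1.652, 0.0, 1.139, -0.085], 'joint_vel': [-0.0, 0.002, 0.001, -0.0, -0.001, -0.0], 'joint_efforts': [-0.002, -50.608, -29.141, -0.0, 0.004, -0.0], 'position': [0.138, 0.532, 0.231], 'tcp_rot': [-3.14, -0.0, 2.888], 'ft_force': [0.58, -0.905, 0.095], 'ft_torque': [0.01, 0.027, 0.015], 'grasp_force': 0.0, 'width': 0.999}
scene {'intrinsics': [[425.9953, 0.0, 276.0202], [0.0, 425.9953, 210.5138], [0.0, 0.0, 1.0]], 'xyz': [0.1461, -0.1001, 1.0538], 'rotation': [-2.7632, 0.0094, -1.4507]}
top {'intrinsics': [[430.9919, 0.0, 267.5696], [0.0, 430.9919, 204.0874], [0.0, 0.0, 1.0]], 'xyz': [0.3388, -0.0604, 0.9987], 'rotation': [-2.9458, 0.0061, -1.5556]}
{'intrinsics': [[325.1923, 0.0, 278.6342], [0.0, 325.1923, 212.1017], [0.0, 0.0, 1.0]], 'hand_eye': [[0.0, -0.9556, -0.2945, 0.0746], [1.0, -0.0002, 0.0008, 0.0001], [-0.0008, -0.2945, 0.9556, -0.1419], [0.0, 0.0, 0.0, 1.0]]}
```

View pics/top0.png

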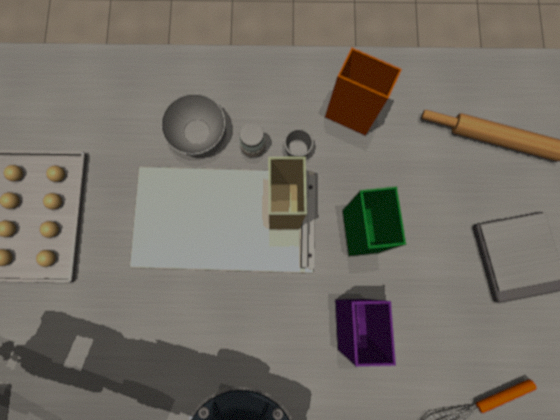

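View pics/scene0.png

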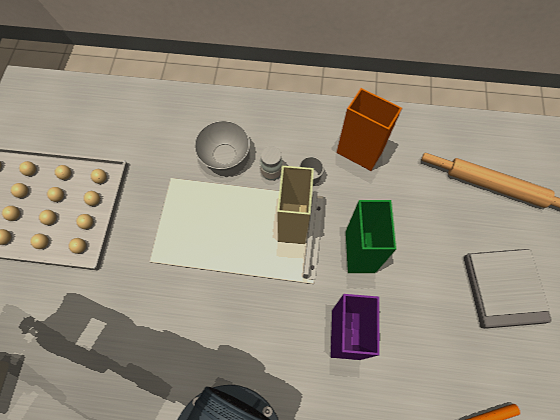

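Several candidates appear in the top view: cream (287,190), green (375,220), orange (363,90) and purple (365,330). Only the cream one fits by colour, and it stands on the white board beside the steel stop. The bowl, jar and cup are at (195,125), (251,138) and (299,146), on the +x side. I'll confirm the cream one in a crop.

```bash
python3 - <<'E'
import cv2, numpy as np
im=cv2.imread("pics/top0.png"); c=im[145:285,125:325]
cv2.imwrite("pics/crop1.png",cv2.resize(c,None,fx=4,fy=4,interpolation=cv2.INTER_CUBIC))
h=cv2.cvtColor(im,cv2.COLOR_BGR2HSV)
for u,v in [(287,165),(287,215),(274,190),(303,190),(287,228),(200,220),(150,180),(287,238),(306,240),(120,230),(311,210)]: print((u,v),h[v,u])
E
```

```text
(287, 165) [ 18 101  68]
(287, 215) [23 77 80]
(274, 190) [20 98 99]
(303, 190) [26 66 97]
(287, 228) [21 77 79]
(200, 220) [ 45  10 154]
(150, 180) [ 41  18 156]
(287, 238) [ 32  26 154]
(306, 240) [ 25  23 135]
(120, 230) [ 18  24 130]
(311, 210) [24 14 89]
```

View pics/crop1.png

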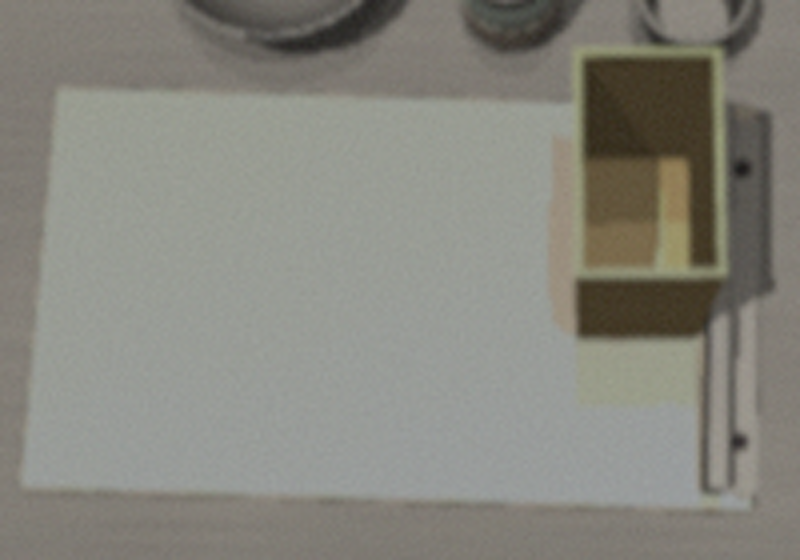

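The crop confirms the cream open canister. Its rim corners are at crop (573,47), (724,47), (727,276), (575,276), and the board corners are at (55,88), (22,488), (752,508).

```bash
cat > h.py <<'E'
import numpy as np
from scipy.spatial.transform import Rotation as R
from workcell import eyes, telemetry
def cast(name,uv,z):
    p=eyes.camera_params(name); uv=np.atleast_2d(np.array(uv,float))
    d=np.c_[uv,np.ones(len(uv))]@np.linalg.inv(p["intrinsics"]).T
    M=np.array(p["rotation"]); M=M if M.shape==(3,3) else R.from_euler("xyz",M).as_matrix()
    d=d@M.T; c=np.array(p["xyz"])
    return c+d*((z-c[2])/d[:,2])[:,None]
def wrist_cast(uv,z,o):
    p=eyes.camera_params("wrist"); K=np.array(p["intrinsics"]); H=np.array(p["hand_eye"])
    q=(np.atleast_2d(np.array(uv,float))-K[:2,2])/K[0,0]; r=np.linalg.norm(q,axis=1)+1e-9
    d=np.c_[q*(np.sin(r)/r)[:,None],np.cos(r)]
    M=R.from_euler("xyz",o["tcp_rot"]).as_matrix(); d=d@(M@H[:3,:3]).T; c=np.array(o["position"])+M@H[:3,3]
    return c+d*((z-c[2])/d[:,2])[:,None]
E
python3 - <<'E'
from h import *
f=lambda a: np.array(a,float)/4+[125,145]
b=cast("top",f([(55,88),(22,488),(752,508)]),.008); r=cast("top",f([(573,47),(724,47),(727,276),(575,276)]),.218); g=cast("top",f([(577,336),(705,336)]),.008)
s=cast("top",f([(701,488)]),.008)
print(b.round(4),r.round(4),g.round(4),s.round(4),sep="\n")
by=b[1]-b[2]; print("board yaw",np.arctan2(by[1],by[0])-np.pi/2,np.linalg.norm(by)); bx=b[0]-b[1];print(np.arctan2(bx[1],bx[0]),np.linalg.norm(bx))
print("centre",(b[0]+b[2])/2,"can centre",r.mean(0))
for i,j in((0,3),(1,2)):d=r[i]-r[j];print(np.arctan2(d[1],d[0]),np.linalg.norm(d))
for i,j in((0,1),(3,2)):d=r[i]-r[j];print(np.arctan2(d[1],d[0])-np.pi/2,np.linalg.norm(d))
E
```

```text
[[ 0.6211  0.2577  0.008 ]
 [ 0.3844  0.2592  0.008 ]
 [ 0.3793 -0.1569  0.008 ]]
[[ 0.5846 -0.0532  0.218 ]
 [ 0.5856 -0.1244  0.218 ]
 [ 0.4759 -0.1255  0.218 ]
 [ 0.475  -0.0557  0.218 ]]
[[ 0.4763 -0.0561  0.008 ]
 [ 0.4774 -0.1302  0.008 ]]
[[ 0.3902 -0.128   0.008 ]]
board yaw -0.012165202364147643 0.4161101691929546
-0.0062622078109471156 0.23671459754255386
centre [0.50023361 0.05038824 0.008     ] can centre [ 0.53026459 -0.08971316  0.218     ]
0.0232592795468773 0.10968174979327723
0.010416391238631867 0.10961656587261678
0.013255077448576458 0.07122321559583249
0.014116455211280687 0.06981481479194504
```

Call:
send_rows(targets=[[0,0,-0.025,-5.13],[0,0,-0.025,-5.13],[0,0,-0.025,-5.14],[-0.02,-0.0327,0,0],[-0.02,-0.0327,0,0],[-0.02,-0.0327,0,0],[-0.02,-0.0327,0,0],[-0.02,-0.0327,0,0],[-0.02,-0.0327,0,0],[-0.02,-0.0327,0,0],[-0.02,-0.0327,0,0],[-0.02,-0.0327,0,0]], gripper=0.25, grip_force=20)

```text
time_s: 1.1
position: [0.3228, 0.2391, 0.3063]
tcp_rot: [3.142, 0.0, -3.126]
ft_force: [0.6, 0.4, -0.4]
width: 0.251
grasp_force: 0.0
```

Call:
send_rows(targets=[[-0.02,-0.0327,0,0],[-0.02,-0.0327,0,0],[-0.02,-0.0327,0,0],[-0.02,-0.0327,0,0],[-0.02,-0.0327,0,0],[-0.02,-0.0327,0,0],[-0.02,-0.0327,0,0],[-0.02,-0.0327,0,0],[-0.02,-0.0327,0,0],[-0.003,-0.0045,0,0],[0,0,0,0],[0,0,0,0]])

```text
time_s: 2.1
position: [0.5095, -0.055, 0.3058]
tcp_rot: [3.141, -0.001, -3.127]
ft_force: [-0.1, -0.5, 0.2]
width: 0.251
grasp_force: 0.0
```

```bash
python3 - <<'E'
from h import *; import cv2
o=telemetry.get_obs(); print(o["position"],o["tcp_rot"],o["time_s"],o["width"],o["joint_pos"],o["ft_force"])
cv2.imwrite("pics/w1.png",eyes.camera("wrist")[:,:,::-1])
E
```

```text
[ 0.5094876 -0.0549932  0.305839 ] [ 3.14110769e+00 -1.15453434e-03 -3.12728410e+00] 2.1 0.2512032880110636 [-1.98507533e-01  2.12583042e-01  1.64846162e+00  2.40130658e-04
  1.28177892e+00 -1.78368072e+00] [-0.09580032 -0.46600691  0.24549464]
```

View pics/w1.png

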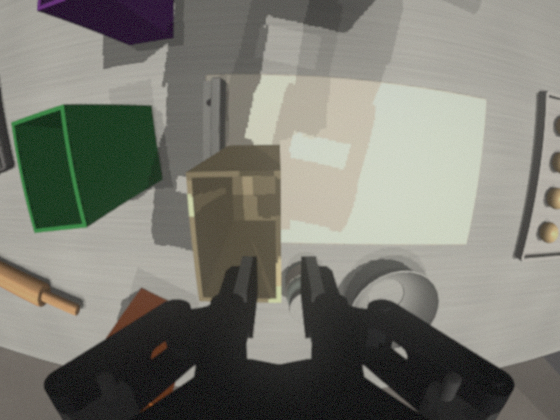

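Wrist view: the canister rim corners are at about (190,175), (280,172), (281,300), (200,300). The fingertips are at (250,258) and (308,258), still short of it in -y.

```bash
python3 - <<'E'
from h import *; import cv2
o=telemetry.get_obs()
r=wrist_cast([(190,175),(280,172),(281,300),(200,300)],.218,o); print(r.round(4),r.mean(0))
print(wrist_cast([(250,258),(308,258)],.31,o).round(4))
im=cv2.imread("pics/w1.png"); cv2.imwrite("pics/w1c.png",cv2.resize(im[140:310,170:340],None,fx=3.4,fy=3.4))
E
```

```text
[[ 0.4781 -0.12    0.218 ]
 [ 0.4756 -0.0539  0.218 ]
 [ 0.5819 -0.0513  0.218 ]
 [ 0.5846 -0.1198  0.218 ]] [ 0.53002394 -0.08623679  0.218     ]
[[ 0.5    -0.068   0.31  ]
 [ 0.4996 -0.0408  0.31  ]]
```

View pics/w1c.png

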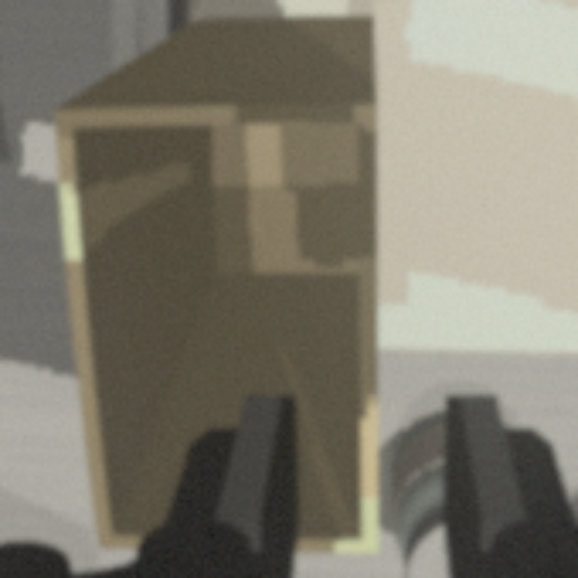

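The crop shows thin fingertips above the mouth's +y half. I'll centre them over the mouth and lower them in about 22 mm.

Call:
send_rows(targets=[[-0.0105,-0.0165,0,0],[-0.01,-0.0165,0,0],[0,0,0,0],[0,0,0.015,0],[0,0,0.02,0],[0,0,0.02,0],[0,0,0.02,0],[0,0,0.015,0],[0,0,0.01,0],[0,0,0.01,0],[0,0,0,0],[0,0,0,0]], gripper=0.35)

```text
time_s: 3.15
position: [0.5309, -0.0875, 0.1966]
tcp_rot: [3.142, 0.0, -3.126]
ft_force: [0.0, 0.5, -0.1]
width: 0.351
grasp_force: 0.0
```

Call:
send_rows(targets=[[0,0.003,0,0],[0,0.003,0,0],[0,0.003,0,0],[0,0.003,0,0],[0,0.003,0,0],[0,0.003,0,0],[0,0.003,0.001,0],[0,0.003,0.001,0],[0,0.003,0.001,0],[0,0.003,0.001,0]])

```text
time_s: 3.98
position: [0.5304, -0.0576, 0.1921]
tcp_rot: [3.142, -0.0, -3.127]
ft_force: [0.3, 0.1, 0.5]
width: 0.351
grasp_force: 0.2
```

```bash
python3 - <<'E'
from h import *; import cv2
im=eyes.camera("wrist")[:,:,::-1]; t=eyes.camera("scene")[:,:,::-1]
cv2.imwrite("pics/m1.png",np.hstack([cv2.resize(im[130:330,150:400],None,fx=1.6,fy=1.6),cv2.resize(t[140:300,220:380],None,fx=2,fy=2)]))
E
```

```text
(no output)
```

View pics/m1.png

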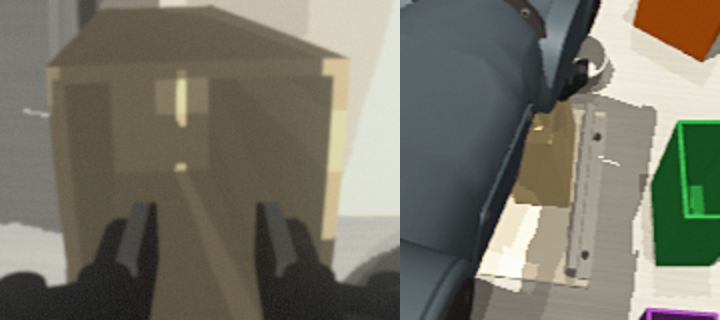

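```bash
python3 - <<'E'
from h import *
o=telemetry.get_obs(); print(o["position"],o["width"])
print(wrist_cast([(181,171),(367,166)],.22,o).round(4))   # outer rim near side
print(wrist_cast([(231,265),(328,265),(237,257),(322,257)],.2,o).round(4))
E
```

```text
[ 0.5303238  -0.05746754  0.19201716] 0.34542600695645737
[[ 0.4757 -0.094   0.22  ]
 [ 0.473  -0.0264  0.22  ]]
[[ 0.5229 -0.0796  0.2   ]
 [ 0.5223 -0.0348  0.2   ]
 [ 0.5188 -0.0766  0.2   ]
 [ 0.5182 -0.0379  0.2   ]]
```

Call:
send_rows(targets=[[0,0.004,0,0],[0,0.005,0,0],[0,0.005,0,0],[0,0.005,0,0],[0,0.005,0,0],[0,0.004,0,0],[0,0.004,0,0],[0,0.004,0,0],[0,0.004,0,0],[0,0.004,0,0],[0,0.004,0,0],[0,0.004,0,0]])

```text
time_s: 5.08
position: [0.5297, -0.0055, 0.1923]
tcp_rot: [3.142, -0.0, -3.127]
ft_force: [0.1, -0.3, 0.1]
width: 0.346
grasp_force: 0.2
```

Call:
send_rows(targets=[[0,0.004,0,0],[0,0.005,0,0],[0,0.005,0,0],[0,0.005,0,0],[0,0.005,0,0],[0,0.005,0,0],[0,0.005,0,0],[0,0.005,0,0],[0,0.005,0.001,0],[0,0.005,0.001,0],[0,0.005,0.001,0],[0,0.005,0.002,0]])

```text
time_s: 6.08
position: [0.5288, 0.0536, 0.1872]
tcp_rot: [3.142, 0.0, -3.127]
ft_force: [0.8, 1.6, 0.6]
width: 0.351
grasp_force: 0.3
```

```bash
python3 - <<'E'
from h import *; import cv2
im=eyes.camera("wrist")[:,:,::-1]; t=eyes.camera("scene")[:,:,::-1]
o=telemetry.get_obs();print(o["position"],o["ft_force"])
cv2.imwrite("pics/m2.png",np.hstack([cv2.resize(im[100:330,130:410],None,fx=1.6,fy=1.6),cv2.resize(t[140:324,220:380],None,fx=2,fy=2)]))
E
```

```text
[0.52866758 0.05378612 0.18698609] [-0.48833705  0.73532987  0.54369929]
```

View pics/m2.png

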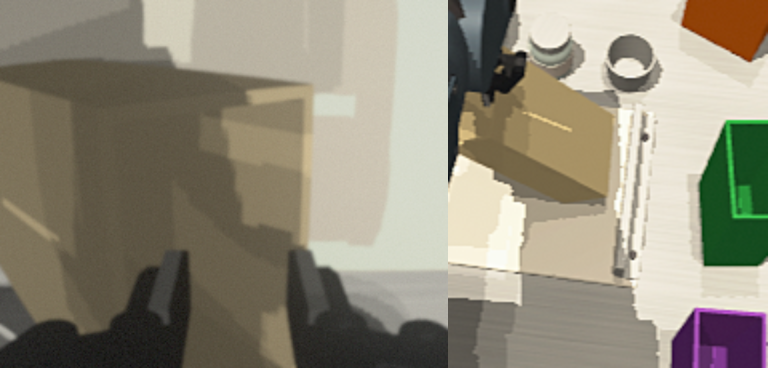

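The canister leans about 40° and is held by its -y wall, with the base still near the stop. I'll keep lowering it.

Call:
send_rows(targets=[[0,0.004,0.002,0],[0,0.004,0.002,0],[0,0.004,0.002,0],[0,0.004,0.002,0],[0,0.004,0.002,0],[0,0.004,0.0025,0],[0,0.004,0.0025,0],[0,0.004,0.0025,0],[0,0.004,0.003,0],[0,0.004,0.003,0],[0,0.004,0.003,0],[0,0.004,0.003,0]])

```text
time_s: 7.18
position: [0.5281, 0.1015, 0.1575]
tcp_rot: [3.142, -0.0, -3.127]
ft_force: [0.4, 1.2, 1.1]
width: 0.351
grasp_force: 0.9
```

Call:
send_rows(targets=[[0,0.003,0.002,0],[0,0.003,0.002,0],[0,0.003,0.002,0],[0,0.003,0.0025,0],[0,0.003,0.0025,0],[0,0.003,0.0025,0],[0,0.003,0.003,0],[0,0.003,0.003,0],[0,0.003,0.003,0],[0,0.003,0.003,0],[0,0.003,0.003,0],[0,0.003,0.003,0]])

```text
time_s: 8.18
position: [0.5275, 0.1373, 0.1259]
tcp_rot: [-3.142, -0.0, -3.127]
ft_force: [-0.2, 1.1, -0.4]
width: 0.35
grasp_force: 0.6
```

Call:
send_rows(targets=[[0,0.0015,0.002,0],[0,0.0015,0.002,0],[0,0.0015,0.002,0],[0,0.0015,0.002,0],[0,0.0015,0.002,0],[0,0.0015,0.002,0],[0,0.0015,0.002,0],[0,0.0015,0.002,0]])

```text
time_s: 8.85
position: [0.5274, 0.1492, 0.1101]
tcp_rot: [-3.142, 0.0, -3.127]
ft_force: [0.1, 1.6, -0.1]
width: 0.353
grasp_force: 0.7
```

```bash
python3 - <<'E'
from h import *; import cv2
im=eyes.camera("wrist")[:,:,::-1]; t=eyes.camera("scene")[:,:,::-1]
o=telemetry.get_obs();print(o["position"],o["ft_force"])
cv2.imwrite("pics/m3.png",np.hstack([cv2.resize(im[60:330,80:410],None,fx=1.4,fy=1.4),cv2.resize(t[140:329,210:370],None,fx=2,fy=2)]))
E
```

```text
[0.52717322 0.14922289 0.10992361] [ 0.58373674  0.8742344  -0.92831498]
```

View pics/m3.png

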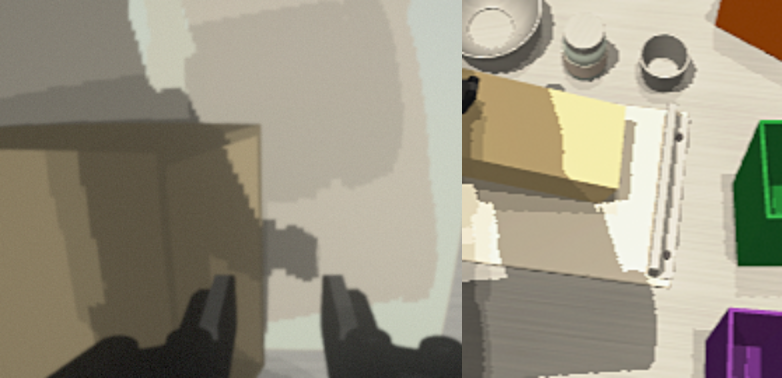

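It is held at about 70° with the foot in place. I'll continue slowly.

Call:
send_rows(targets=[[0,0.0015,0.002,0],[0,0.0015,0.002,0],[0,0.0015,0.002,0],[0,0.0015,0.002,0],[0,0.0015,0.002,0],[0,0.0015,0.0025,0],[0,0.0015,0.0025,0],[0,0.0015,0.0025,0],[0,0.0015,0.0025,0],[0,0.0015,0.0025,0],[0,0.0015,0.0025,0],[0,0.0015,0.0025,0]])

```text
time_s: 9.95
position: [0.5271, 0.1672, 0.0825]
tcp_rot: [-3.142, -0.0, -3.127]
ft_force: [0.4, 1.4, -0.6]
width: 0.344
grasp_force: 0.5
```

Call:
send_rows(targets=[[0,0.0015,0.0025,0],[0,0.0015,0.0025,0],[0,0.0015,0.0025,0],[0,0.0015,0.0025,0],[0,0.0015,0.0025,0],[0,0.0015,0.0025,0],[0,0.0015,0.002,0],[0,0.0015,0.002,0],[0,0.0015,0.002,0],[0,0.0015,0.002,0],[0,0.0015,0.002,0],[0,0.0015,0.002,0]])

```text
time_s: 10.95
position: [0.5269, 0.1852, 0.0556]
tcp_rot: [-3.142, 0.0, -3.127]
ft_force: [-0.6, -0.5, -0.3]
width: 0.351
grasp_force: 0.0
```

Call:
send_rows(targets=[[0,0.002,0,0],[0,0.002,0,0],[0,0.002,0,0],[0,0.002,0,0],[0,0.004,0,0],[0,0.004,0,0],[0,0.006,0,0],[0,0.006,0,0],[0,0.008,0,0],[0,0.008,0,0],[0,0,0,0],[0,0,0,0]])

```text
time_s: 11.95
position: [0.5261, 0.2296, 0.0557]
tcp_rot: [-3.142, 0.0, -3.126]
ft_force: [0.4, 0.1, 0.4]
width: 0.35
grasp_force: 0.0
```

Call:
send_rows(targets=[[0,0.02,0,0],[0,0.02,0,0],[0,0,0,7],[0,0,0,7],[0,0,0,7],[0,0,0,7],[0,0,0,7],[0,0,0,7],[0,0,0,7],[0,0,0,7],[0,0,0,7],[0,0,0,7]])

```text
time_s: 12.95
position: [0.5256, 0.2687, 0.0557]
tcp_rot: [-3.141, 0.0, 1.929]
ft_force: [0.9, -0.1, -0.5]
width: 0.353
grasp_force: 0.0
```

Call:
send_rows(targets=[[0,0,0,7.1],[0,0,0,7.1],[0,0,0,7.1],[0,0,0,0],[0,0,0,0],[0,0,0,0],[0,0,0,0],[0,0,0,0],[0,0,0,0]], gripper=1.0)

```text
time_s: 13.7
position: [0.5256, 0.269, 0.0558]
tcp_rot: [-3.142, 0.0, 1.564]
ft_force: [-0.0, 0.0, -0.7]
width: 0.999
grasp_force: 0.0
```

```bash
python3 - <<'E'
from h import *; import cv2
o=telemetry.get_obs();print(o["position"],o["tcp_rot"],o["width"],o["joint_pos"])
t=eyes.camera("top")[:,:,::-1]
cv2.imwrite("pics/t4.png",t)
cv2.imwrite("pics/t4c.png",cv2.resize(t[120:290,120:330],None,fx=3.5,fy=3.5))
E
```

```text
[0.52555676 0.26903377 0.05579881] [-3.14158678e+00  2.93140063e-05  1.56430136e+00] 0.9991339605788625 [ 3.94295349e-01  6.47987213e-01  1.66710073e+00 -3.35802355e-05
  8.26521553e-01  4.00813065e-01]
```

View pics/t4c.png

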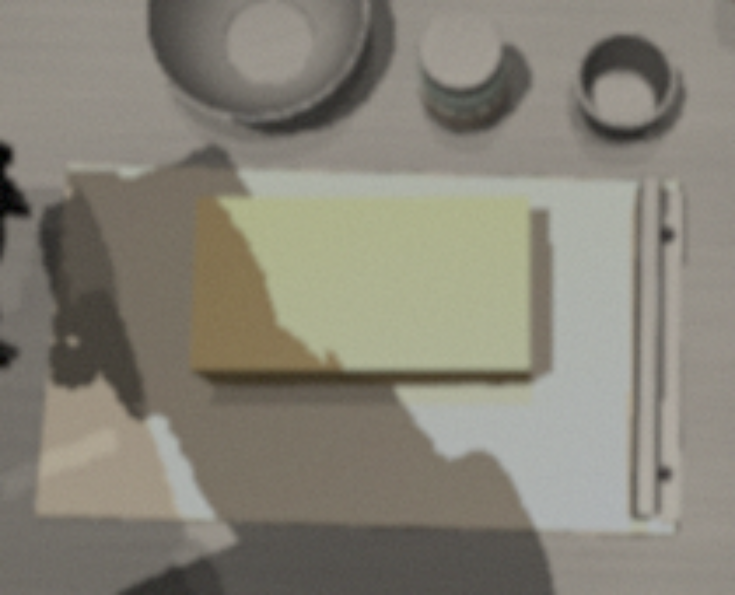

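The canister lies flat on its broad side with its mouth to +y. The top face corners in the crop are (197,195), (531,197), (531,372), (192,372), and the stop face foot runs from (634,182) to (630,515).

```bash
python3 - <<'E'
from h import *
f=lambda a: np.array(a,float)/3.5+[120,120]
r=cast("top",f([(197,195),(531,197),(531,372),(192,372)]),.078); s=cast("top",f([(636,182),(630,515)]),.008)
st=cast("top",f([(641,182),(635,515)]),.053)
print(r.round(4),s.round(4),st.round(4),sep="\n")
for d in (r[0]-r[3],r[1]-r[2],s[0]-s[1],st[0]-st[1]): print(np.arctan2(d[1],d[0]).round(4))
E
```

```text
[[ 0.5823  0.1507  0.078 ]
 [ 0.5839 -0.0602  0.078 ]
 [ 0.4726 -0.0617  0.078 ]
 [ 0.4696  0.1474  0.078 ]]
[[ 0.614  -0.1313  0.008 ]
 [ 0.3898 -0.1274  0.008 ]]
[[ 0.6016 -0.1314  0.053 ]
 [ 0.3876 -0.1275  0.053 ]]
0.0291
0.0133
-0.0176
-0.0183
```

Call:
send_rows(targets=[[0,0,0.015,0],[0,0,0.015,0],[-0.02,0,0,0],[-0.02,0,0,0],[-0.02,0,0,0],[-0.015,0,0,0],[-0.01,0,0,0],[-0.005,0,0,0],[-0.003,0,0,0],[-0.003,0,0,0],[-0.003,0,0,0],[-0.003,0,0,0]])

```text
time_s: 14.75
position: [0.5247, 0.1673, 0.0258]
tcp_rot: [3.141, -0.0, 1.564]
ft_force: [-0.2, -0.4, -0.6]
width: 1.002
grasp_force: 0.0
```

Call:
send_rows(targets=[[-0.003,0,0,0],[-0.003,0,0,0],[-0.003,0,0,0],[-0.003,0,0,0],[-0.003,0,0,0],[-0.003,0,0,0],[-0.003,0,0,0],[-0.003,0,0,0],[-0.003,0,0,0],[-0.003,0,0,0],[-0.003,0,0,0],[-0.003,0,0,0]])

```text
time_s: 15.75
position: [0.5245, 0.1307, 0.0258]
tcp_rot: [-3.142, -0.0, 1.563]
ft_force: [-0.2, 2.2, 0.3]
width: 1.003
grasp_force: 0.4
```

Pushing takes about 2 N. I'll go on to near the stop, then take finer steps.

Call:
send_rows(targets=[[-0.003,0,0,0],[-0.003,0,0,0],[-0.003,0,0,0],[-0.003,0,0,0],[-0.003,0,0,0],[-0.003,0,0,0],[-0.003,0,0,0],[-0.003,0,0,0],[-0.002,0,0,0],[-0.001,0,0,0],[0,0,0,0]])

```text
time_s: 16.67
position: [0.5243, 0.1038, 0.0258]
tcp_rot: [-3.141, 0.0, 1.563]
ft_force: [0.3, -0.3, 0.6]
width: 1.0
grasp_force: 0.0
```

Call:
send_rows(targets=[[-0.001,0,0,0],[-0.001,0,0,0],[-0.001,0,0,0],[-0.001,0,0,0]])

```text
time_s: 17.0
position: [0.5242, 0.1, 0.0258]
tcp_rot: [3.142, -0.0, 1.563]
ft_force: [-0.8, 1.6, 1.6]
width: 0.999
grasp_force: 0.4
```

Call:
send_rows(targets=[[-0.001,0,0,0],[-0.001,0,0,0],[-0.001,0,0,0],[-0.001,0,0,0]])

```text
time_s: 17.33
position: [0.5242, 0.0959, 0.0258]
tcp_rot: [3.142, -0.0, 1.563]
ft_force: [0.8, 1.3, 0.0]
width: 0.999
grasp_force: 0.4
```

Call:
send_rows(targets=[[-0.001,0,0,0],[-0.001,0,0,0],[0,0,0,0]])

```text
time_s: 17.58
position: [0.5242, 0.0939, 0.0258]
tcp_rot: [-3.142, 0.0, 1.563]
ft_force: [-0.6, 0.1, 0.7]
width: 1.0
grasp_force: 0.0
```

```bash
python3 - <<'E'
from h import *; import cv2
o=telemetry.get_obs();print(o["position"],o["ft_force"])
t=eyes.camera("top")[:,:,::-1]
cv2.imwrite("pics/t5c.png",cv2.resize(t[150:290,200:330],None,fx=4,fy=4,interpolation=cv2.INTER_CUBIC))
E
```

```text
[0.52420599 0.09385212 0.02577907] [-0.6292962   0.13931394  0.71144556]
```

View pics/t5c.png

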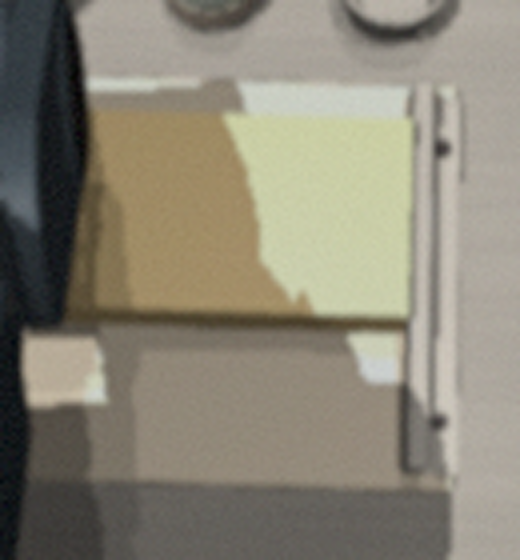

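It looks almost flush: the base edge is at crop column 411 and the stop edge at 411–414. That was my last picture, so I'll finish by force.

Call:
send_rows(targets=[[-0.001,0,0,0],[-0.001,0,0,0],[0,0,0,0]])

```text
time_s: 17.88
position: [0.5241, 0.0922, 0.0258]
tcp_rot: [-3.142, -0.0, 1.563]
ft_force: [-0.2, 4.5, 0.3]
width: 1.002
grasp_force: 1.4
```

Call:
send_rows(targets=[[-0.001,0,0,0],[0,0,0,0],[0,0,0,0]])

```text
time_s: 18.13
position: [0.5242, 0.0918, 0.0259]
tcp_rot: [3.141, -0.001, 1.562]
ft_force: [-1.1, 10.2, 1.4]
width: 0.997
grasp_force: 5.0
```

Call:
send_rows(targets=[[-0.0005,0,0,0],[0,0,0,0],[0,0,0,0]])

```text
time_s: 18.38
position: [0.5242, 0.0917, 0.0259]
tcp_rot: [3.141, -0.002, 1.562]
ft_force: [-0.4, 13.7, 1.2]
width: 1.002
grasp_force: 6.6
```

Call:
send_rows(targets=[[0.001,0,0,0],[0.001,0,0,0],[0.003,0,0,0],[0.01,0,0,0],[0.03,0,0,0],[0.03,0,0,0],[0,0,-0.03,0],[0,0,-0.04,0],[0,0,-0.04,0],[0,0,-0.04,0],[0.04,0,0,0],[0.04,0,0,0]])

```text
time_s: 19.38
position: [0.5266, 0.2464, 0.1789]
tcp_rot: [3.137, -0.002, 1.56]
ft_force: [1.1, -0.5, -0.7]
width: 0.998
grasp_force: 0.0
```

Call:
send_rows(targets=[[0.04,0,0,0],[0.04,0,0,0],[0,0,0,0],[0,0,0,0],[0,0,0,0]])

```text
time_s: 19.8
position: [0.5256, 0.3255, 0.1755]
tcp_rot: [-3.141, 0.001, 1.564]
ft_force: [0.7, -0.7, -0.3]
width: 1.003
grasp_force: 0.0
```

```bash
python3 - <<'E'
from h import *; import cv2
o=telemetry.get_obs();print(o["position"],o["time_s"])
t=eyes.camera("top"); h=cv2.cvtColor(t,cv2.COLOR_RGB2HSV).astype(int)
m=((h[...,0]>15)&(h[...,0]<36)&(h[...,1]>40)).astype(np.uint8); m[:150]=0;m[285:]=0;m[:,:150]=0;m[:,325:]=0
m=cv2.morphologyEx(m,cv2.MORPH_OPEN,np.ones((5,5)))
e=[(np.flatnonzero(m[v]).max()+.5,v) for v in range(180,228,2) if m[v].any()]
# dark/bright step of stop's top edge: print a row profile
p=cast("top",e,.078); c=np.polyfit(p[:,0],p[:,1],1); print("base edge at x=.527:",np.polyval(c,.527),"slope",c[0], "std",np.std(p[:,1]-np.polyval(c,p[:,0])))
print("x",cast("top",[(270,np.flatnonzero(m[:,270]).min()),(270,np.flatnonzero(m[:,270]).max())],.078))
E
```

```text
[0.52560139 0.32549128 0.17546979] 19.8
base edge at x=.527: -0.1267017655492078 slope -0.05366285306875242 std 0.003708889214545379
x [[ 0.57538944 -0.05653123  0.078     ]
 [ 0.46230537 -0.05812463  0.078     ]]
```

```bash
python3 - <<'E'
from h import *; import cv2
t=np.mean([eyes.camera("top") for _ in range(3)],0).astype(np.uint8); h=cv2.cvtColor(t,cv2.COLOR_RGB2HSV).astype(int)
m=((h[...,0]>15)&(h[...,0]<36)&(h[...,1]>40)).astype(np.uint8); m[:150]=0;m[285:]=0;m[:,:150]=0;m[:,325:]=0
m=cv2.morphologyEx(m,cv2.MORPH_OPEN,np.ones((3,3)))
for fn in (min,max):
    e=np.array([(u,fn(np.flatnonzero(m[:,u]))) for u in range(225,296,2) if m[:,u].any()])
    p=cast("top",e,.078); c=np.polyfit(p[:,1],p[:,0],1); k=abs(p[:,0]-np.polyval(c,p[:,1]))<.003; c=np.polyfit(p[k,1],p[k,0],1); print("side yaw",-c[0],k.mean())
print([int(np.flatnonzero(m[v]).max()) for v in range(180,228,3)])
E
```

```text
side yaw -0.01977170042739162 1.0
side yaw 3.144396659835328 0.027777777777777776
[303, 303, 303, 303, 303, 303, 303, 303, 302, 302, 302, 302, 302, 302, 302, 302]<stdin>:7: RankWarning: Polyfit may be poorly conditioned
```

```bash
python3 -c "
from workcell import workorder; print(workorder.close_job())"
```

```text
the job is handed in; nothing more can be done
None
```

The canister was let down gently onto its broad side, mouth away from the stop, and its base was pushed against the stop with about 14 N. My last measurement put the base within about 2 mm of the stop's face and within about 0.01 rad of square to it, the arm is clear, and the job is handed in at about 20 s; no verdict came back.

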